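Pack the wine caddy

TASK

Pack the wine things lying on the counter into the caddy, each in the place made for it: the folded corkscrew flat in the long recess, the vacuum pump upright in the round recess, the square tin upright with its lid up in the square recess, and the steel drip collar (the thick, low ring) down over the post. The pepper mill and the thin, tall napkin ring do not belong: leave them standing where they are.

Things in the scene. Friction and masses are not known exactly. Their poses are not given: they have to be found in the camera images.
- corkscrew: Folded waiter's corkscrew lying flat: a black bar 116 x 24 x 20 mm with steel ends and a 3 mm high steel lever on top (23 mm in all). About 90 g. Origin: centre of its underside; x along its length, z up.
- pump: Wine vacuum pump standing upright: plain black cylinder 44 mm across and 46 mm high with a steel band, and on top a thin stem with a straight black T-bar, 40 x 13 mm, up to 72 mm. About 110 g. Origin: centre of its underside; z up; the T-bar runs along x.
- tin: Small closed square tin of spare corks, steel, 46 x 46 mm, 52 mm high, flat lid. About 120 g. Origin: centre of its underside; x and y square to its sides, z up.
- collar: Drip collar: thick, low steel ring lying flat, 52 mm outside, 36 mm bore (8 mm wall), 20 mm high. About 70 g. Origin: centre of its underside; z up, along the bore.
- mill: Pepper mill, a look-alike of the pump that stays: waisted black body 44 mm across at the foot, with a round steel dome on top, 72 mm high, no T-bar. Loose. Origin: centre of its underside.
- napkin_ring: Napkin ring, a look-alike of the collar that stays: thin-walled steel tube standing on end, 52 mm outside, 46 mm bore, 40 mm high (twice the collar's height). Loose. Origin: centre of its underside.
- long_well: Pale wooden insert 148 x 58 x 16 mm with a long dark-lined recess 138 x 46 mm, 8 mm deep, its long side along x (place for the corkscrew, either way round). Recess floor 8 mm above this origin, rim 16 mm. Origin: centre of the insert's underside, 6 mm above the counter; z up; x along the caddy's long side. Fixed in a wooden caddy, 252 x 152 mm with walls 24 mm high.
- round_well: Pale wooden insert 78 x 78 x 16 mm with a dark-lined round recess 66 mm across, 8 mm deep. Recess floor 8 mm above this origin, rim 16 mm. Origin: centre of the insert's underside, 6 mm above the counter; z up; x along the caddy's long side. Fixed in the caddy, in its row of three square inserts, 80 mm apart along x in any order; the long insert's middle line is 70 mm to +y.
- square_well: Pale wooden insert 78 x 78 x 16 mm with a dark-lined square recess 68 x 68 mm, 8 mm deep, sides along x and y. Recess floor 8 mm above this origin, rim 16 mm. Origin: centre of the insert's underside, 6 mm above the counter; z up; x along the caddy's long side. Fixed in the caddy, in its row of three square inserts, 80 mm apart along x in any order; the long insert's middle line is 70 mm to +y.
- post: Flat pale wooden insert 78 x 78 x 16 mm (top 16 mm above this origin) with a dark wooden post at its centre, 14 mm across, 24 mm tall above that. Origin: centre of the insert's underside, 6 mm above the counter; z up; x along the caddy's long side. Fixed in the caddy, in its row of three square inserts, 80 mm apart along x in any order; the long insert's middle line is 70 mm to +y.
Things that resemble listed ones, but are neither listed nor needed, are in the scene too. Leave any yellow look-alike of the pump alone. What is shaped like the corkscrew but blue is not meant.

How it is judged:
By the outcome, as a careful person would: the job done as asked, in the order asked, and still so for the second after the job is handed in, with the robot touching nothing.
It also fails if it takes over 115 s, if anything falls off the work surface, if the arm or the gripper's body presses on something with over 40 N, if the wrist force passes 120 N, or if a joint passes its speed limit or range.

ROBOT

A 6-joint arm with a two-finger parallel gripper is mounted at the origin on the work surface. World frame = base frame: x ahead of the robot, y to its left, z up, the work surface at z = 0. Lengths are in m, angles in rad, forces in N, time in s.
With the tool pointing down it reaches from about 0.225 to 0.875 m from the base axis. Payload 3.4 kg.
Tool frame: the origin (TCP) lies at the very end of the fingers, on their centre line; the grasp point (between the pads) lies behind it (manip.grasp_offset is the z of the grasp point in the tool frame, in m); z points along the fingers, y is the line along which they close (so a half turn about z gives the same grasp; the last joint's range is limited). The gripper opens to 85 mm and grips with 20 to 120 N. Pads are 22 mm wide; open, the fingers measure 114 mm over their backs; the gripper's body (76 mm by 85 mm) begins 54 mm behind the grasp point. The pads swing forward as they close: fully open they stand 13 mm farther back than shut.
Start: joints at [-1.268, 0.276, 1.505, -0, 1.361, -0.121], TCP at [0.236, -0.524, 0.231] pointing down, gripper open.
Joint ranges: [-2.89, 2.89], [-0.75, 2.08], [0.22, 2.7], [-1.18, 4.32], [0.11, 2.71], [-2.7, 2.7]. Speed limits (rad/s): [2.57, 2.57, 3.14, 3.14, 3.14, 3.14].

INTERFACE

Orientations are given as a unit quaternion [w, x, y, z].
In Python, from rig import manip gives the robot as it stands.
- The arm moves only by the shell command python3 -m pendant 'ROWS' [FORCE]. ROWS is JSON, a list of rows, each an object of numbers: "dx", "dy", "dz": the shift along the tool's x, y, z in m; "rx", "ry", "rz": the turn, a rotation vector about the tool's x, y, z in degrees; "hand": the finger opening in m, from 0 to 0.0854. In form: [{"dx": .., "dy": .., "dz": .., "rx": .., "ry": .., "rz": .., "hand": ..}, ...]. A call has 1 to 12 rows; each row shifts and turns the commanded pose from where the row before left it, along the tool's axes as they then stand; what a row does not reach is not made up. A row lasts 1/12 s, in which the tool goes at most 41.7 mm and 7.16 degrees, less where a joint would pass 70% of its speed; a pose out of reach is approached as far as the arm can. A call is refused whole if a number of a shift passes 0.0417 or a number of a turn 7.16, either way. A call with a gripper value outside its range is refused whole. The fingers move at their own pace and stop on an object; FORCE is the grip in N (left out, the last holds). Time passes only in rows, so rows that do not move let the fingers close. It gives the time, the measured TCP pose, the force, the opening and the grip force at its end, in the units of the state.
- manip.get_state(): the state, without advancing time (a new reading comes with each control period).
- manip.get_image(name): name is "scene" or "top" or "wrist"; returns a dict with "frame" (384x512x3 uint8, red, green, blue), "fx", "fy", "cx", "cy" (pixels), "position" and "attitude" of the camera in the world; the wrist camera has in their place "mount" (4x4, takes a point from camera to tool coordinates, whose origin is the TCP and whose axes are the flange's). Camera axes: x right, y up, looking along -z (the intrinsics and any distortion apply to the point x, -y, -z); pixel columns grow to the right and rows downward; lengths in m; the calibration is good to about 2 mm. The wrist camera is an equidistant fisheye: a pixel r from the principal point sees the ray r / f radians off the axis. A picture is of the moment at which its call begins: read the wrist's pose just before it. There is no depth.
- manip.sign_off(): hands the job in; it is judged then, once.
The state is a dict: "clock": time; "qpos": joint angles; "qd": joint speeds; "effort": joint torques, N m; "position": TCP position; "ee_rot": TCP orientation; "contact_force": force on the tool from outside, world axes, zero at the start; "moment": the same for the moment, N m; "width": finger opening in m; "gripper_force": force on a finger pad.
Only numpy, scipy, OpenCV 4.12 (cv2) and the standard library are available. Lean on these libraries where they do the work, as an engineer would, in place of code of your own. Each camera call takes 0.05 s, during which the arm holds its last target. There are 200 camera calls.

## Working session

There is one attempt and no reset: what is moved stays moved. The work goes in short steps, Python scripts to look and compute and a shell command to move; the robot and the scene stay as the last step left them, time stands still between calls to the robot, and variables do not carry over. Pictures are saved under pics/ and viewed, at most 14 in all, crops included, and the job is handed in when it is done.

```bash
mkdir -p pics; ls
cat > h.py <<'E'
import numpy as np, cv2
from scipy.spatial.transform import Rotation as R
from rig import manip
def rot(a):
    a=np.array(a,float)
    return a if a.shape==(3,3) else R.from_quat(a,scalar_first=True).as_matrix()
def snap(name,fn=None):
    s=manip.get_state(); im=manip.get_image(name)
    if name=='wrist':
        T=np.eye(4);T[:3,:3]=rot(s['ee_rot']);T[:3,3]=s['position'];M=T@np.array(im['mount'])
        im['P'],im['A']=M[:3,3],M[:3,:3]
    else: im['P'],im['A']=np.array(im['position']),rot(im['attitude'])
    im['name']=name
    if fn: cv2.imwrite('pics/'+fn,im['frame'][:,:,::-1])
    return im
def ray(im,u,v):
    x=(u-im['cx'])/im['fx'];y=(v-im['cy'])/im['fy']
    if im['name']=='wrist':
        r=np.hypot(x,y);k=np.sin(r)/r if r>1e-9 else 1
        d=np.array([x*k,y*k,np.cos(r)])
    else: d=np.array([x,y,1.])
    d=im['A']@np.array([d[0],-d[1],-d[2]]);return d/np.linalg.norm(d)
def on(im,u,v,z):
    d=ray(im,u,v);return im['P']+d*(z-im['P'][2])/d[2]
def tri(obs):
    A=np.zeros((3,3));b=np.zeros(3)
    for im,u,v in obs:
        d=ray(im,u,v);Q=np.eye(3)-np.outer(d,d);A+=Q;b+=Q@im['P']
    return np.linalg.solve(A,b)
def proj(im,p):
    c=im['A'].T@(np.array(p)-im['P']);x,y,z=c[0],-c[1],-c[2]
    if im['name']=='wrist':
        r=np.hypot(x,y);t=np.arctan2(r,z);return np.array([im['cx']+im['fx']*t*x/r,im['cy']+im['fy']*t*y/r])
    return np.array([im['cx']+im['fx']*x/z,im['cy']+im['fy']*y/z])
E
python3 - <<'E'
from h import *
import pickle
ims={}
for n in['scene','top','wrist']:
    im=snap(n,n+'0.png');ims[n]=im;print(n,im['fx'],im['cx'],im['cy'],im['P'],im['A'].round(3).tolist(),[k for k in im])
pickle.dump(ims,open('ims0.pkl','wb'))
s=manip.get_state();print(s,manip.grasp_offset)
cv2.imwrite('pics/both.png',cv2.resize(np.vstack([ims['scene']['frame'],ims['top']['frame']])[:,:,::-1],None,fx=.78,fy=.78))
E
```

```text
pics
scene 422.37528317952086 254.34244267525702 192.7893893234383 [0.90683101 0.60408629 0.66091115] [[-0.876, -0.29, 0.384], [0.481, -0.564, 0.671], [0.022, 0.773, 0.634]] ['frame', 'fx', 'fy', 'cx', 'cy', 'position', 'attitude', 'P', 'A', 'name']
top 432.370592646964 257.2900937446585 193.70975709895552 [ 0.49299681 -0.0315243   1.05418353] [[0.003, 0.999, -0.045], [-1.0, 0.004, 0.018], [0.018, 0.045, 0.999]] ['frame', 'fx', 'fy', 'cx', 'cy', 'position', 'attitude', 'P', 'A', 'name']
wrist 297.3186396354542 252.78440659799048 189.58027328884023 [ 0.31292496 -0.48975031  0.3732877 ] [[0.411, 0.862, 0.295], [-0.911, 0.39, 0.131], [-0.002, -0.323, 0.946]] ['frame', 'fx', 'fy', 'cx', 'cy', 'mount', 'P', 'A', 'name']
{'clock': 0.15, 'qpos': array([-1.26801876e+00,  2.76467621e-01,  1.50584255e+00, -1.71793488e-05,
        1.36072591e+00, -1.21023959e-01]), 'qd': array([ 0.00108626, -0.00277201, -0.00317839,  0.00091967,  0.0011261 ,
        0.0002155 ]), 'effort': array([ 1.87698664e-03, -4.17146838e+01, -2.46033597e+01, -6.29407737e-05,
        7.58111448e-03,  2.50410466e-05]), 'position': array([ 0.23631233, -0.52375397,  0.23062814]), 'ee_rot': array([-7.17972115e-04,  9.77632282e-01,  2.10320232e-01, -7.38615743e-05]), 'contact_force': array([-0.46600046, -0.04510139, -0.6002497 ]), 'moment': array([ 0.02368221, -0.050959  ,  0.01839026]), 'gripper_force': 0.0, 'width': 0.08535029482759836} -0.0187
```

View pics/top0.png

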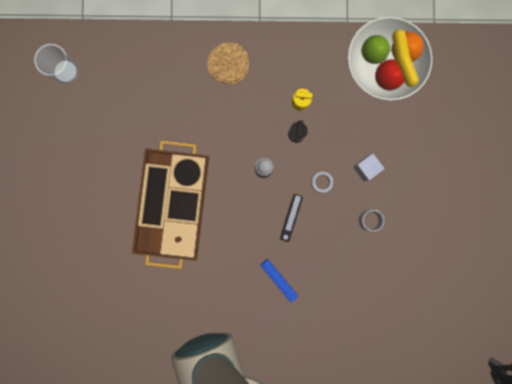

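View pics/scene0.png

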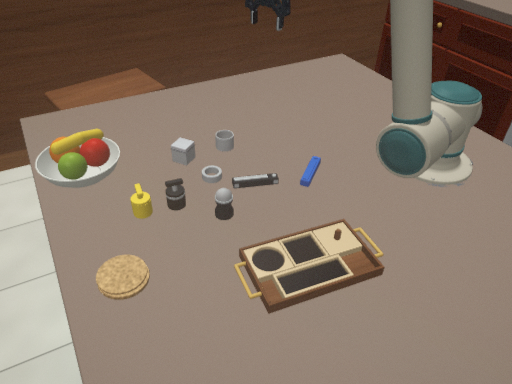

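Top: caddy with round well (187,172), square well (183,206) and post (179,238). The long well is at (154,196).
- **Pump candidates:** black T-bar at (298,131), yellow look-alike at (303,98), domed mill at (264,167). The black T-bar one fits.
- **Ring candidates:** (322,182) and (372,220). In the scene view these are a low ring at (212,174) and a tall one at (225,140), so the collar is the low one.
- **Corkscrew candidates:** black at (292,217), blue at (280,280). The black one fits.
- **Tin:** (371,167).

I'll confirm these in a crop.

Run:
```python
from h import *
import pickle
ims=pickle.load(open('ims0.pkl','rb'))
t=cv2.resize(ims['top']['frame'][80:310,240:400],None,fx=2.5,fy=2.5,interpolation=cv2.INTER_CUBIC)
s=cv2.resize(ims['scene']['frame'][110:230,120:330],None,fx=1.9,fy=1.9,interpolation=cv2.INTER_CUBIC)
c=np.zeros((600,800,3),np.uint8);c[:575,:400]=t;c[:228,400:799]=s
w=cv2.resize(ims['wrist']['frame'],(400,300));c[280:580,400:]=w
cv2.imwrite('pics/crop0.png',c[:,:,::-1])
pts={'pump':((298,131),(175,193)),'collar':((322,182),(212,174)),'nring':((372,220),(225,140)),'tin':((371,167),(183,151)),'cork':((292,217),(255,181)),'mill':((264,167),(224,202)),'round':((187,172),(268,259)),'sq':((183,206),(305,249)),'post':((178,239),(338,235)),'long':((154,196),(314,276))}
for k,(a,b) in pts.items(): print(k,tri([(ims['top'],*a),(ims['scene'],*b)]).round(3))
```

```text
pump [ 0.69  -0.147  0.031]
collar [ 0.569 -0.208  0.005]
nring [ 0.476 -0.327  0.015]
tin [ 0.604 -0.324  0.017]
cork [ 0.483 -0.135  0.002]
mill [ 0.603 -0.066  0.031]
round [0.592 0.119 0.015]
sq [0.509 0.128 0.013]
post [0.431 0.137 0.026]
long [0.534 0.197 0.013]
```

View pics/crop0.png

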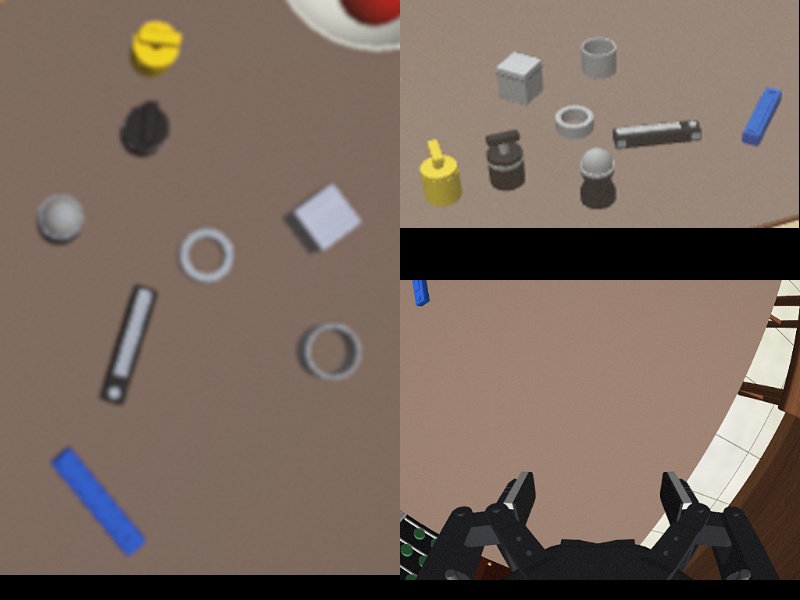

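Confirmed: black T-bar pump, low thick collar at (322,182), black corkscrew, tin, and the tall thin napkin ring at (372,220). Next, a closer wrist overlook.

```bash
cat > ws.py <<'E'
import sys,pickle
from h import *
n=sys.argv[1];im=snap('wrist',n+'.png');pickle.dump(im,open(n+'.pkl','wb'))
s=manip.get_state();r=rot(s['ee_rot']);print(s['clock'],s['position'].round(4),'yaw',np.degrees(np.arctan2(r[1,0],r[0,0])).round(2),s['qpos'].round(2),im['P'].round(3))
E
r='{"dx":0.031,"dy":-0.0155,"dz":-0.002}'; echo skip
python3 -m pendant '[{"dx":0.031,"dy":-0.0155,"dz":-0.002},{"dx":0.031,"dy":-0.0155,"dz":-0.002},{"dx":0.031,"dy":-0.0155,"dz":-0.002},{"dx":0.031,"dy":-0.0155,"dz":-0.002},{"dx":0.031,"dy":-0.0155,"dz":-0.002},{"dx":0.031,"dy":-0.0155,"dz":-0.002},{"dx":0.031,"dy":-0.0155,"dz":-0.002},{"dx":0.031,"dy":-0.0155,"dz":-0.002},{"dx":0.031,"dy":-0.0155,"dz":-0.002},{"dx":0.031,"dy":-0.0155,"dz":-0.002},{"dx":0.031,"dy":-0.0155,"dz":-0.002},{"dx":0.031,"dy":-0.0155,"dz":-0.002}]'
python3 -m pendant '[{"rz":6},{"rz":6},{"rz":6},{"rz":6},{},{}]'
python3 ws.py w1
```

```text
skip
0.2 [ 0.2363 -0.5239  0.2308] yaw 24.28 [-1.27  0.28  1.51  0.    1.36 -0.12] [ 0.313 -0.49   0.373]invalid input
invalid input
```

View pics/w1.png

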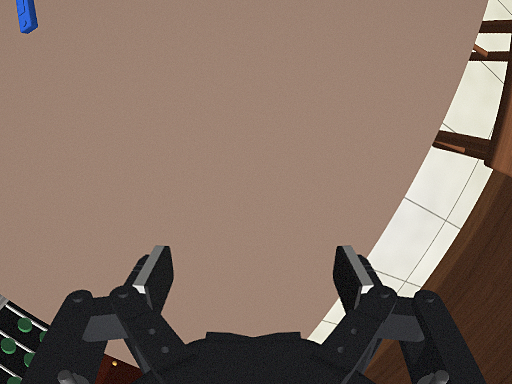

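The arm hasn't moved and the view is unchanged. The rows were refused, so probably every key is required.

```bash
python3 -m pendant '[{"dx":0.031,"dy":-0.0155,"dz":-0.002,"rx":0,"ry":0,"rz":2,"hand":0.085}]'
```

```text
clock: 0.28
position: [0.2557, -0.5012, 0.2323]
ee_rot: [0.001, 0.982, 0.191, -0.002]
contact_force: [0.2, 0.0, 0.5]
width: 0.085
gripper_force: 0.0
```

```bash
python3 -m pendant '[{"dx":0.027,"dy":-0.022,"dz":-0.002,"rx":0,"ry":0,"rz":2,"hand":0.085},{"dx":0.027,"dy":-0.022,"dz":-0.002,"rx":0,"ry":0,"rz":2,"hand":0.085},{"dx":0.027,"dy":-0.022,"dz":-0.002,"rx":0,"ry":0,"rz":2,"hand":0.085},{"dx":0.027,"dy":-0.022,"dz":-0.002,"rx":0,"ry":0,"rz":2,"hand":0.085},{"dx":0.027,"dy":-0.022,"dz":-0.002,"rx":0,"ry":0,"rz":2,"hand":0.085},{"dx":0.027,"dy":-0.022,"dz":-0.002,"rx":0,"ry":0,"rz":2,"hand":0.085},{"dx":0.027,"dy":-0.022,"dz":-0.002,"rx":0,"ry":0,"rz":2,"hand":0.085},{"dx":0.027,"dy":-0.022,"dz":-0.002,"rx":0,"ry":0,"rz":2,"hand":0.085},{"dx":0.027,"dy":-0.022,"dz":-0.002,"rx":0,"ry":0,"rz":2,"hand":0.085},{"dx":0.027,"dy":-0.022,"dz":-0.002,"rx":0,"ry":0,"rz":2,"hand":0.085},{"dx":0.027,"dy":-0.022,"dz":-0.002,"rx":0,"ry":0,"rz":2,"hand":0.085},{"dx":0,"dy":0,"dz":0,"rx":0,"ry":0,"rz":0,"hand":0.085}]'
python3 ws.py w2
```

```text
clock: 1.28
position: [0.4999, -0.1954, 0.2555]
ee_rot: [-0.001, 1.0, 0.005, 0.002]
contact_force: [0.1, -0.7, -0.5]
width: 0.0851
gripper_force: 0.0
1.3333 [ 0.4975 -0.1973  0.2552] yaw 0.55 [-0.51  0.2   1.55  0.    1.39  1.05] [ 0.583 -0.195  0.399]
```

View pics/w2.png

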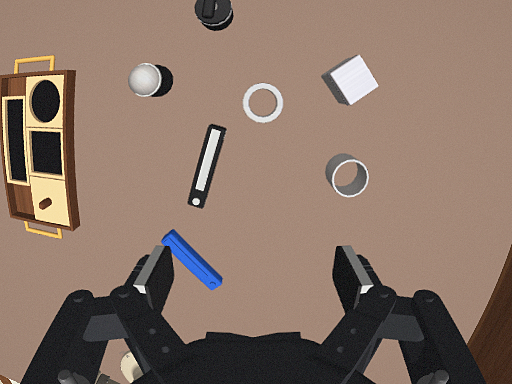

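The view shows the collar (263,102), corkscrew (207,166), tin (350,79), pump (213,12), mill (145,79), napkin ring (347,176) and the caddy at left. Now a second place, over toward the caddy.

```bash
python3 -m pendant '[{"dx":0.004,"dy":-0.03,"dz":0,"rx":0,"ry":0,"rz":0,"hand":0.085},{"dx":0.004,"dy":-0.03,"dz":0,"rx":0,"ry":0,"rz":0,"hand":0.085},{"dx":0.004,"dy":-0.03,"dz":0,"rx":0,"ry":0,"rz":0,"hand":0.085},{"dx":0.004,"dy":-0.03,"dz":0,"rx":0,"ry":0,"rz":0,"hand":0.085},{"dx":0.004,"dy":-0.03,"dz":0,"rx":0,"ry":0,"rz":0,"hand":0.085},{"dx":0.004,"dy":-0.03,"dz":0,"rx":0,"ry":0,"rz":0,"hand":0.085},{"dx":0,"dy":0,"dz":0,"rx":0,"ry":0,"rz":0,"hand":0.085},{"dx":0,"dy":0,"dz":0,"rx":0,"ry":0,"rz":0,"hand":0.085}]'
python3 ws.py w3
```

```text
clock: 2.0
position: [0.5181, -0.0191, 0.2551]
ee_rot: [0.0, 1.0, 0.004, -0.0]
contact_force: [-0.9, 0.1, 0.4]
width: 0.0848
gripper_force: 0.0
2.05 [ 0.5182 -0.02    0.2551] yaw 0.32 [-0.17  0.18  1.58 -0.    1.39  1.39] [ 0.602 -0.019  0.398]
```

View pics/w3.png

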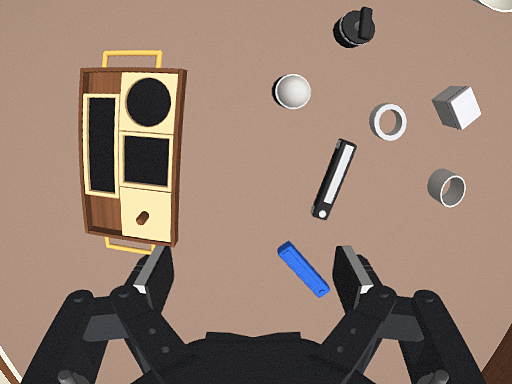

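Both views show all the items. The caddy's round (148,102), square (146,160), post (142,217) and long (102,145) places are clear. Now I'll measure by contours and triangulation.

```bash
cat > meas.py <<'E'
from h import *
import pickle
W={k:pickle.load(open(k+'.pkl','rb')) for k in('w2','w3')}
def blob(im,roi,f,big=None):
    x0,y0,x1,y1=roi;F=im['frame'].astype(int);m=np.zeros(F.shape[:2],np.uint8)
    m[y0:y1,x0:x1]=f(F)[y0:y1,x0:x1]
    c=max(cv2.findContours(m,cv2.RETR_EXTERNAL,cv2.CHAIN_APPROX_NONE)[0],key=cv2.contourArea);return c
dark=lambda F:(F.max(2)<75)
bright=lambda F:(F.min(2)>180)
notbl=lambda F:(F.max(2)<75)|(F.min(2)>150)
def cen(c): 
    M=cv2.moments(c);return M['m10']/M['m00'],M['m01']/M['m00']
J={'round':(dark,(28,78,64,124),(122,72,174,130)),'sq':(dark,(28,128,64,176),(120,133,172,188)),'long':(dark,(4,90,28,188),(84,90,120,196)),
'collar':(bright,(240,80,286,124),(366,100,410,144)),'tin':(bright,(318,52,382,108),(430,82,484,134)),
'lever':(bright,(186,122,226,210),(310,136,358,222)),'nring':(bright,(322,150,372,200),(424,166,470,212))}
for k,(f,r2,r3) in J.items():
    c2,c3=blob(W['w2'],r2,f),blob(W['w3'],r3,f);p=tri([(W['w2'],*cen(c2)),(W['w3'],*cen(c3))])
    print(k,p.round(4),'areas',cv2.contourArea(c2),cv2.contourArea(c3))
    for n,c in(('w2',c2),('w3',c3)):
        q=np.array([on(W[n],*x[0],p[2])[:2] for x in c],np.float32);(cx,cy),(w,h),a=cv2.minAreaRect(q*1000);b=cv2.boxPoints(((cx,cy),(w,h),a));e=max((b[1]-b[0],b[2]-b[1]),key=np.linalg.norm)
        print('   ',n,'ctr %.1f %.1f size %.1f %.1f longaxis %.1f'%(cx,cy,w,h,np.degrees(np.arctan2(e[1],e[0]))%180))
k='bar'
G=[]
for n,r in(('w2',(184,118,230,212)),('w3',(306,132,362,224))):
    c=blob(W[n],r,notbl);q=np.array([on(W[n],*x[0],.02)[:2] for x in c])*1000
    m=np.zeros((400,400),np.uint8);cv2.fillPoly(m,[np.round((q-[383,-335])*[1,1]).astype(np.int32)],1);G.append(m)
m=G[0]&G[1];c=max(cv2.findContours(m,0,1)[0],key=cv2.contourArea);(cx,cy),s,a=cv2.minAreaRect(c);print('bar',cx+383,cy-335,s,a)
for n,u in(('w2',((213,12),)),): pass
E
python3 meas.py
```

```text
round [0.5926 0.1186 0.0175] areas 856.5 1583.0
    w2 ctr 592.4 119.7 size 59.6 60.1 longaxis 138.8
    w3 ctr 592.5 119.5 size 61.7 63.1 longaxis 150.3
sq [0.5137 0.127  0.0172] areas 1082.5 1901.0
    w2 ctr 512.9 128.7 size 61.9 66.1 longaxis 173.7
    w3 ctr 513.2 128.3 size 65.4 65.6 longaxis 173.7
long [0.5387 0.1954 0.0168] areas 1095.5 2180.5
    w2 ctr 536.4 197.6 size 38.6 136.4 longaxis 173.9
    w3 ctr 536.1 196.8 size 41.6 136.0 longaxis 173.7
collar [ 0.5712 -0.2063  0.0178] areas 1185.0 883.0
    w2 ctr 571.0 -206.3 size 50.1 49.5 longaxis 1.0
    w3 ctr 571.0 -206.9 size 50.0 49.7 longaxis 54.3
tin [ 0.6055 -0.3145  0.0502] areas 1232.5 683.0
    w2 ctr 605.4 -315.1 size 45.1 45.0 longaxis 37.0
    w3 ctr 605.5 -315.5 size 45.4 45.1 longaxis 36.6
lever [ 0.4974 -0.1352  0.0214] areas 470.5 417.5
    w2 ctr 495.9 -134.7 size 11.5 84.6 longaxis 162.8
    w3 ctr 495.7 -135.0 size 11.7 84.6 longaxis 162.7
nring [ 0.4793 -0.3218  0.0389] areas 1019.5 580.5
    w2 ctr 479.2 -322.0 size 50.1 50.6 longaxis 138.2
    w3 ctr 478.8 -322.8 size 51.1 50.1 longaxis 31.3
bar 485.94579315185547 -130.89697265625 (22.55927085876465, 114.83822631835938) 72.75853729248047
```

Heights agree with the text to about 2 mm, except the rims, which come out about 4 mm low. The sizes match. The caddy yaw is −6.3°, and the corkscrew is at (0.486,−0.131) with its axis at −17.2°. Next, approach the corkscrew.

```bash
cat > go.py <<'E'
import sys
from h import *
x,y,z,w=map(float,sys.argv[1:5])
s=manip.get_state();r=rot(s['ee_rot']);d=r.T@(np.array([x,y,z])-s['position'])
yaw=np.degrees(np.arctan2(r[1,0],r[0,0]));rz=(yaw-w+180)%360-180
print('need dx %.4f dy %.4f dz %.4f rz %.2f | tilt %.2f yaw %.2f pos %s F %s w %.4f g %.1f q6 %.2f'%(*d,rz,np.degrees(np.arccos(-r[2,2])),yaw,s['position'].round(4),s['contact_force'].round(1),s['width'],s['gripper_force'],s['qpos'][5]))
E
python3 -m pendant '[{"dx":-0.0055,"dy":0.018,"dz":0.02,"rx":0,"ry":0,"rz":3,"hand":0.06},{"dx":-0.0055,"dy":0.018,"dz":0.025,"rx":0,"ry":0,"rz":3,"hand":0.06},{"dx":-0.0055,"dy":0.018,"dz":0.03,"rx":0,"ry":0,"rz":3,"hand":0.06},{"dx":-0.0055,"dy":0.018,"dz":0.03,"rx":0,"ry":0,"rz":3,"hand":0.06},{"dx":-0.0055,"dy":0.018,"dz":0.03,"rx":0,"ry":0,"rz":3,"hand":0.06},{"dx":-0.0055,"dy":0.018,"dz":0.03,"rx":0,"ry":0,"rz":3,"hand":0.06},{"dx":0,"dy":0,"dz":0,"rx":0,"ry":0,"rz":0,"hand":0.06}]'; python3 go.py 0.486 -0.131 0.008 -17.2
```

```text
clock: 2.63
position: [0.4661, -0.1241, 0.0853]
ee_rot: [-0.0, 0.988, -0.157, -0.006]
contact_force: [-1.7, 1.2, -0.7]
width: 0.0598
gripper_force: 0.0
need dx 0.0220 dy 0.0004 dz 0.0770 rz -0.83 | tilt 0.72 yaw -18.03 pos [ 0.4661 -0.1241  0.0853] F [-1.7  1.2 -0.7] w 0.0598 g 0.0 q6 1.48
```

```bash
python3 -m pendant '[{"dx":0.011,"dy":0,"dz":0.01,"rx":0,"ry":0,"rz":-0.8,"hand":0.055},{"dx":0.011,"dy":0,"dz":0.02,"rx":0,"ry":0,"rz":0,"hand":0.055},{"dx":0,"dy":0,"dz":0.02,"rx":0,"ry":0,"rz":0,"hand":0.055},{"dx":0,"dy":0,"dz":0.015,"rx":0,"ry":0,"rz":0,"hand":0.055},{"dx":0,"dy":0,"dz":0,"rx":0,"ry":0,"rz":0,"hand":0.055},{"dx":0,"dy":0,"dz":0,"rx":0,"ry":0,"rz":0,"hand":0.055}]'; python3 go.py 0.486 -0.131 0.008 -17.2
```

```text
clock: 3.13
position: [0.4936, -0.1293, 0.0255]
ee_rot: [0.0, 0.989, -0.147, -0.0]
contact_force: [0.8, 0.4, 0.8]
width: 0.0551
gripper_force: 0.0
need dx -0.0067 dy 0.0039 dz 0.0175 rz 0.25 | tilt 0.04 yaw -16.95 pos [ 0.4936 -0.1293  0.0255] F [0.8 0.4 0.8] w 0.0551 g 0.0 q6 1.47
```

```bash
python3 -m pendant '[{"dx":-0.007,"dy":0.004,"dz":0,"rx":0,"ry":0,"rz":0,"hand":0.055},{"dx":0,"dy":0,"dz":0.01,"rx":0,"ry":0,"rz":0,"hand":0.055},{"dx":0,"dy":0,"dz":0.007,"rx":0,"ry":0,"rz":0,"hand":0.055},{"dx":0,"dy":0,"dz":0,"rx":0,"ry":0,"rz":0,"hand":0.03},{"dx":0,"dy":0,"dz":0,"rx":0,"ry":0,"rz":0,"hand":0.018},{"dx":0,"dy":0,"dz":0,"rx":0,"ry":0,"rz":0,"hand":0.018},{"dx":0,"dy":0,"dz":0,"rx":0,"ry":0,"rz":0,"hand":0.018},{"dx":0,"dy":0,"dz":0,"rx":0,"ry":0,"rz":0,"hand":0.018},{"dx":0,"dy":0,"dz":0,"rx":0,"ry":0,"rz":0,"hand":0.018}]' 50; python3 go.py 0.486 -0.131 0.008 -17.2
```

```text
clock: 3.88
position: [0.4863, -0.1306, 0.0092]
ee_rot: [0.0, 0.989, -0.147, 0.001]
contact_force: [-0.8, 0.5, 6.4]
width: 0.0227
gripper_force: 49.8
need dx -0.0002 dy 0.0005 dz 0.0012 rz 0.30 | tilt 0.09 yaw -16.90 pos [ 0.4863 -0.1306  0.0092] F [-0.8  0.5  6.4] w 0.0227 g 49.8 q6 1.47
```

```bash
python3 -m pendant '[{"dx":0,"dy":0,"dz":-0.02,"rx":0,"ry":0,"rz":0,"hand":0.018},{"dx":0,"dy":0,"dz":-0.035,"rx":0,"ry":0,"rz":0,"hand":0.018},{"dx":0,"dy":0,"dz":-0.035,"rx":0,"ry":0,"rz":0,"hand":0.018},{"dx":0,"dy":-0.018,"dz":-0.02,"rx":0,"ry":0,"rz":0,"hand":0.018},{"dx":-0.005,"dy":-0.036,"dz":0,"rx":0,"ry":0,"rz":0,"hand":0.018},{"dx":-0.005,"dy":-0.036,"dz":0,"rx":0,"ry":0,"rz":0,"hand":0.018},{"dx":-0.005,"dy":-0.036,"dz":0,"rx":0,"ry":0,"rz":0,"hand":0.018},{"dx":-0.005,"dy":-0.036,"dz":0,"rx":0,"ry":0,"rz":0,"hand":0.018},{"dx":-0.005,"dy":-0.036,"dz":0,"rx":0,"ry":0,"rz":0,"hand":0.018},{"dx":-0.005,"dy":-0.036,"dz":0,"rx":0,"ry":0,"rz":0,"hand":0.018},{"dx":-0.005,"dy":-0.036,"dz":0,"rx":0,"ry":0,"rz":0,"hand":0.018},{"dx":-0.005,"dy":-0.036,"dz":0,"rx":0,"ry":0,"rz":0,"hand":0.018}]'; python3 -m pendant '[{"dx":0,"dy":-0.018,"dz":0,"rx":0,"ry":0,"rz":-3.5,"hand":0.018},{"dx":0,"dy":0,"dz":0,"rx":0,"ry":0,"rz":-3.5,"hand":0.018},{"dx":0,"dy":0,"dz":0,"rx":0,"ry":0,"rz":-3.5,"hand":0.018},{"dx":0,"dy":0,"dz":0,"rx":0,"ry":0,"rz":0,"hand":0.018},{"dx":0,"dy":0,"dz":0,"rx":0,"ry":0,"rz":0,"hand":0.018}]';python3 go.py 0.537 0.195 0.026 -6.3; python3 ws.py w4
```

```text
clock: 4.88
position: [0.5363, 0.176, 0.1182]
ee_rot: [0.0, 0.989, -0.147, -0.0]
contact_force: [1.1, -0.4, -0.6]
width: 0.0227
gripper_force: 49.2
clock: 5.3
position: [0.5415, 0.1915, 0.118]
ee_rot: [0.0, 0.998, -0.057, -0.0]
contact_force: [-0.6, -0.2, -0.4]
width: 0.0223
gripper_force: 49.3
need dx -0.0048 dy -0.0030 dz 0.0920 rz -0.18 | tilt 0.04 yaw -6.48 pos [0.5415 0.1915 0.118 ] F [-0.6 -0.2 -0.4] w 0.0223 g 49.3 q6 1.90
5.35 [0.5415 0.1912 0.1181] yaw -6.51 [ 0.22  0.36  1.68 -0.    1.1   1.9 ] [0.625 0.182 0.261]
```

View pics/w4.png

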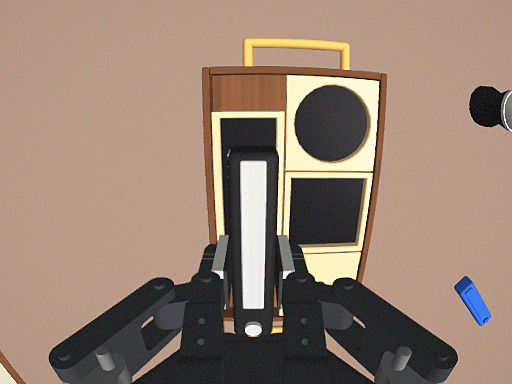

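The corkscrew is held straight over the long recess. I'll use this closer view to refine the wells.

Run:
```python
from meas import *
im=pickle.load(open('w4.pkl','rb'))
for k,r in(('round',(288,80,376,168)),('sq',(284,172,368,252))):
    c=blob(im,r,dark);q=np.array([on(im,*x[0],.022)[:2] for x in c],np.float32)*1000;print(k,on(im,*cen(c),.022).round(4),cv2.minAreaRect(q), tri([(im,*cen(c)),(W['w3'],*cen(blob(W['w3'],J[k][2],dark)))]).round(4))
for u,v in((220,112),(285,112)): print('long upper rim corner',on(im,u,v,.022).round(4))
```

```text
round [0.5926 0.1186 0.0175] areas 856.5 1583.0
    w2 ctr 592.4 119.7 size 59.6 60.1 longaxis 138.8
    w3 ctr 592.5 119.5 size 61.7 63.1 longaxis 150.3
sq [0.5137 0.127  0.0172] areas 1082.5 1901.0
    w2 ctr 512.9 128.7 size 61.9 66.1 longaxis 173.7
    w3 ctr 513.2 128.3 size 65.4 65.6 longaxis 173.7
long [0.5387 0.1954 0.0168] areas 1095.5 2180.5
    w2 ctr 536.4 197.6 size 38.6 136.4 longaxis 173.9
    w3 ctr 536.1 196.8 size 41.6 136.0 longaxis 173.7
collar [ 0.5712 -0.2063  0.0178] areas 1185.0 883.0
    w2 ctr 571.0 -206.3 size 50.1 49.5 longaxis 1.0
    w3 ctr 571.0 -206.9 size 50.0 49.7 longaxis 54.3
tin [ 0.6055 -0.3145  0.0502] areas 1232.5 683.0
    w2 ctr 605.4 -315.1 size 45.1 45.0 longaxis 37.0
    w3 ctr 605.5 -315.5 size 45.4 45.1 longaxis 36.6
lever [ 0.4974 -0.1352  0.0214] areas 470.5 417.5
    w2 ctr 495.9 -134.7 size 11.5 84.6 longaxis 162.8
    w3 ctr 495.7 -135.0 size 11.7 84.6 longaxis 162.7
nring [ 0.4793 -0.3218  0.0389] areas 1019.5 580.5
    w2 ctr 479.2 -322.0 size 50.1 50.6 longaxis 138.2
    w3 ctr 478.8 -322.8 size 51.1 50.1 longaxis 31.3
bar 485.94579315185547 -130.89697265625 (22.55927085876465, 114.83822631835938) 72.75853729248047
round [0.5939 0.1218 0.022 ] ((593.22509765625, 120.78668212890625), (61.280460357666016, 61.92209243774414), 86.99031066894531) [0.5927 0.1198 0.014 ]
sq [0.5168 0.1309 0.022 ] ((511.4674987792969, 129.83551025390625), (64.69275665283203, 71.17105102539062), 83.83876037597656) [0.5126 0.1288 0.0124]
long upper rim corner [0.6117 0.2099 0.022 ]
long upper rim corner [0.6059 0.1583 0.022 ]
```

```bash
python3 -m pendant '[{"dx":-0.005,"dy":-0.005,"dz":0.015,"rx":0,"ry":0,"rz":0,"hand":0.018},{"dx":0,"dy":0,"dz":0.025,"rx":0,"ry":0,"rz":0,"hand":0.018},{"dx":0,"dy":0,"dz":0.025,"rx":0,"ry":0,"rz":0,"hand":0.018},{"dx":0,"dy":0,"dz":0.015,"rx":0,"ry":0,"rz":0,"hand":0.018},{"dx":0,"dy":0,"dz":0.008,"rx":0,"ry":0,"rz":0,"hand":0.018},{"dx":0,"dy":0,"dz":0.004,"rx":0,"ry":0,"rz":0,"hand":0.018},{"dx":0,"dy":0,"dz":0,"rx":0,"ry":0,"rz":0,"hand":0.018},{"dx":0,"dy":0,"dz":0,"rx":0,"ry":0,"rz":0,"hand":0.018}]'; python3 go.py 0.537 0.1965 0.025 -6.3
```

```text
clock: 6.02
position: [0.5382, 0.1969, 0.027]
ee_rot: [-0.0, 0.998, -0.056, 0.001]
contact_force: [0.8, 0.5, -0.7]
width: 0.0226
gripper_force: 49.3
need dx -0.0011 dy 0.0005 dz 0.0020 rz -0.15 | tilt 0.09 yaw -6.45 pos [0.5382 0.1969 0.027 ] F [ 0.8  0.5 -0.7] w 0.0226 g 49.3 q6 1.91
```

```bash
python3 -m pendant '[{"dx":0,"dy":0,"dz":0.002,"rx":0,"ry":0,"rz":0,"hand":0.018},{"dx":0,"dy":0,"dz":0.001,"rx":0,"ry":0,"rz":0,"hand":0.018},{"dx":0,"dy":0,"dz":0,"rx":0,"ry":0,"rz":0,"hand":0.04},{"dx":0,"dy":0,"dz":0,"rx":0,"ry":0,"rz":0,"hand":0.04},{"dx":0,"dy":0,"dz":0,"rx":0,"ry":0,"rz":0,"hand":0.04},{"dx":0,"dy":0,"dz":-0.015,"rx":0,"ry":0,"rz":0,"hand":0.04},{"dx":0,"dy":0,"dz":-0.035,"rx":0,"ry":0,"rz":0,"hand":0.045},{"dx":0,"dy":0.01,"dz":-0.035,"rx":0,"ry":0,"rz":0,"hand":0.065},{"dx":0.005,"dy":0.02,"dz":-0.03,"rx":0,"ry":0,"rz":0,"hand":0.085},{"dx":0.005,"dy":0.03,"dz":-0.03,"rx":0,"ry":0,"rz":0,"hand":0.085},{"dx":0,"dy":0.035,"dz":-0.03,"rx":0,"ry":0,"rz":0,"hand":0.085},{"dx":0,"dy":0.035,"dz":-0.02,"rx":0,"ry":0,"rz":0,"hand":0.085}]'; python3 -m pendant '[{"dx":0.008,"dy":0.035,"dz":0,"rx":0,"ry":0,"rz":0,"hand":0.085},{"dx":0.008,"dy":0.035,"dz":0,"rx":0,"ry":0,"rz":0,"hand":0.085},{"dx":0.008,"dy":0.035,"dz":0,"rx":0,"ry":0,"rz":0,"hand":0.085},{"dx":0.008,"dy":0.035,"dz":0,"rx":0,"ry":0,"rz":0,"hand":0.085},{"dx":0,"dy":0,"dz":0,"rx":0,"ry":0,"rz":0,"hand":0.085},{"dx":0,"dy":0,"dz":0,"rx":0,"ry":0,"rz":0,"hand":0.085}]'; python3 go.py 0.69 -0.147 0.0133 -30; python3 ws.py w5
```

```text
clock: 7.02
position: [0.534, 0.0701, 0.2177]
ee_rot: [-0.0, 0.998, -0.055, 0.002]
contact_force: [0.5, -0.3, 0.0]
width: 0.085
gripper_force: 0.0
clock: 7.52
position: [0.5493, -0.0738, 0.2147]
ee_rot: [-0.0, 0.998, -0.058, 0.0]
contact_force: [0.3, 0.2, -0.7]
width: 0.0849
gripper_force: 0.0
need dx 0.1482 dy 0.0565 dz 0.2014 rz 23.37 | tilt 0.01 yaw -6.63 pos [ 0.5493 -0.0738  0.2147] F [ 0.3  0.2 -0.7] w 0.0849 g 0.0 q6 1.43
7.5667 [ 0.549  -0.0724  0.2146] yaw -6.52 [-0.26  0.25  1.58  0.    1.31  1.43] [ 0.633 -0.084  0.357]
```

View pics/w5.png

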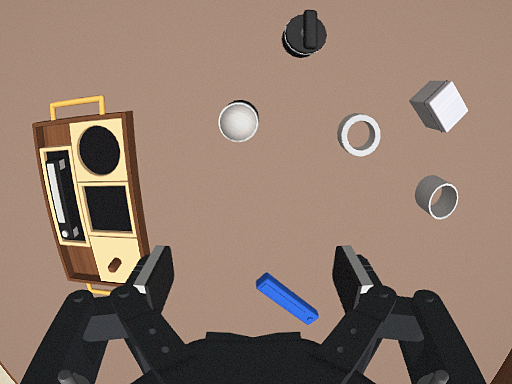

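The corkscrew lies in the long recess at (62,195). The pump's body is near (303,37) and its T-bar at (310,30). I'll triangulate it.

```bash
python3 - <<'E' | tail -8
from meas import *
i5=pickle.load(open('w5.pkl','rb'));ims=pickle.load(open('ims0.pkl','rb'))
c5=blob(i5,(270,2,340,70),dark);c3=blob(W['w3'],(325,2,385,60),dark)
print('Tbar',tri([(i5,310,30),(W['w3'],366,23)]).round(4))
for n,i,c in(('w5',i5,c5),('w3',W['w3'],c3)):
    b=cv2.boundingRect(c);print(n,b,'cen@.03',on(i,*cen(c),.03).round(4))
    q=np.array([on(i,*x[0],0.)[:2] for x in c])*1000
    d=i['P'][:2]*1000; r=np.linalg.norm(q-d,axis=1);u=(q.mean(0)-d);u/=np.linalg.norm(u);near=(q-d)@u
    # nearest edge of base circle on counter, and width across
    k=near.min();lat=(q-d)@np.array([-u[1],u[0]]);print('  near edge',k.round(1),'lat',lat.min().round(1),lat.max().round(1),'base ctr',(d+u*(k+22)+np.array([-u[1],u[0]])*np.median(lat[near<k+8])).round(1))
print('T ends w5',on(i5,311,12,.07).round(3),on(i5,309,48,.07).round(3),'yellow',tri([(ims['top'],303,98),(ims['scene'],141,205)]).round(3))
E
```

```text
w3 ctr 478.8 -322.8 size 51.1 50.1 longaxis 31.3
bar 485.94579315185547 -130.89697265625 (22.55927085876465, 114.83822631835938) 72.75853729248047
Tbar [ 0.6875 -0.1433  0.0759]
w5 (282, 10, 45, 48) cen@.03 [ 0.6921 -0.1465  0.03  ]
  near edge 63.5 lat -25.4 23.6 base ctr [ 690.5 -146.6]
w3 (341, 7, 34, 37) cen@.03 [ 0.6947 -0.1503  0.03  ]
  near edge 148.3 lat -25.8 22.0 base ctr [ 700. -158.]
T ends w5 [ 0.707 -0.148  0.07 ] [ 0.67  -0.142  0.07 ] yellow [ 0.771 -0.16   0.017]
```

```bash
python3 -m pendant '[{"dx":0.03,"dy":0.011,"dz":0.01,"rx":0,"ry":0,"rz":0,"hand":0.078},{"dx":0.03,"dy":0.011,"dz":0.015,"rx":0,"ry":0,"rz":0,"hand":0.078},{"dx":0.03,"dy":0.011,"dz":0.015,"rx":0,"ry":0,"rz":0,"hand":0.078},{"dx":0.03,"dy":0.011,"dz":0.015,"rx":0,"ry":0,"rz":0,"hand":0.078},{"dx":0.028,"dy":0.012,"dz":0.015,"rx":0,"ry":0,"rz":0,"hand":0.078},{"dx":0,"dy":0,"dz":0,"rx":0,"ry":0,"rz":0,"hand":0.078},{"dx":0,"dy":0,"dz":0,"rx":0,"ry":0,"rz":0,"hand":0.078}]'; python3 go.py 0.69 -0.1455 0.0135 -6.5
```

```text
clock: 8.15
position: [0.6901, -0.1427, 0.1423]
ee_rot: [-0.001, 0.998, -0.055, -0.002]
contact_force: [-0.3, 0.2, 0.4]
width: 0.0781
gripper_force: 0.0
need dx 0.0007 dy 0.0030 dz 0.1288 rz 0.15 | tilt 0.24 yaw -6.35 pos [ 0.6901 -0.1427  0.1423] F [-0.3  0.2  0.4] w 0.0781 g 0.0 q6 1.38
```

```bash
python3 -m pendant '[{"dx":0,"dy":0.003,"dz":0.02,"rx":0,"ry":0,"rz":0,"hand":0.078},{"dx":0,"dy":0,"dz":0.03,"rx":0,"ry":0,"rz":0,"hand":0.078},{"dx":0,"dy":0,"dz":0.03,"rx":0,"ry":0,"rz":0,"hand":0.078},{"dx":0,"dy":0,"dz":0.025,"rx":0,"ry":0,"rz":0,"hand":0.078},{"dx":0,"dy":0,"dz":0.015,"rx":0,"ry":0,"rz":0,"hand":0.078},{"dx":0,"dy":0,"dz":0.008,"rx":0,"ry":0,"rz":0,"hand":0.078},{"dx":0,"dy":0,"dz":0,"rx":0,"ry":0,"rz":0,"hand":0.065},{"dx":0,"dy":0,"dz":0,"rx":0,"ry":0,"rz":0,"hand":0.055},{"dx":0,"dy":0,"dz":0,"rx":0,"ry":0,"rz":0,"hand":0.038},{"dx":0,"dy":0,"dz":0,"rx":0,"ry":0,"rz":0,"hand":0.038},{"dx":0,"dy":0,"dz":0,"rx":0,"ry":0,"rz":0,"hand":0.038},{"dx":0,"dy":0,"dz":0,"rx":0,"ry":0,"rz":0,"hand":0.038}]' 40; python3 go.py 0.69 -0.1455 0.0135 -6.5
```

```text
clock: 9.15
position: [0.6911, -0.1472, 0.0192]
ee_rot: [0.0, 0.998, -0.056, 0.002]
contact_force: [-0.8, 2.0, 5.6]
width: 0.0426
gripper_force: 41.4
need dx -0.0013 dy -0.0016 dz 0.0057 rz 0.07 | tilt 0.22 yaw -6.43 pos [ 0.6911 -0.1472  0.0192] F [-0.8  2.   5.6] w 0.0426 g 41.4 q6 1.37
```

```bash
python3 -m pendant '[{"dx":0,"dy":0,"dz":-0.015,"rx":0,"ry":0,"rz":0,"hand":0.038},{"dx":0,"dy":0,"dz":-0.035,"rx":0,"ry":0,"rz":0,"hand":0.038},{"dx":0,"dy":0,"dz":-0.035,"rx":0,"ry":0,"rz":0,"hand":0.038},{"dx":-0.008,"dy":-0.016,"dz":-0.035,"rx":0,"ry":0,"rz":0,"hand":0.038},{"dx":-0.016,"dy":-0.032,"dz":0,"rx":0,"ry":0,"rz":0,"hand":0.038},{"dx":-0.016,"dy":-0.032,"dz":0,"rx":0,"ry":0,"rz":0,"hand":0.038},{"dx":-0.016,"dy":-0.032,"dz":0,"rx":0,"ry":0,"rz":0,"hand":0.038},{"dx":-0.016,"dy":-0.032,"dz":0,"rx":0,"ry":0,"rz":0,"hand":0.038},{"dx":-0.016,"dy":-0.032,"dz":0,"rx":0,"ry":0,"rz":0,"hand":0.038},{"dx":-0.016,"dy":-0.032,"dz":0,"rx":0,"ry":0,"rz":0,"hand":0.038},{"dx":-0.016,"dy":-0.032,"dz":0,"rx":0,"ry":0,"rz":0,"hand":0.038},{"dx":-0.008,"dy":-0.016,"dz":0,"rx":0,"ry":0,"rz":0,"hand":0.038}]';python3 -m pendant '[{"dx":0,"dy":0,"dz":0,"rx":0,"ry":0,"rz":0,"hand":0.038},{"dx":0,"dy":0,"dz":0,"rx":0,"ry":0,"rz":0,"hand":0.038}]'; python3 go.py 0.593 0.120 0.034 -6.4; python3 ws.py w6
```

```text
clock: 10.15
position: [0.5889, 0.1251, 0.1371]
ee_rot: [-0.001, 0.998, -0.055, -0.001]
contact_force: [0.8, -0.0, -0.9]
width: 0.0427
gripper_force: 41.2
clock: 10.32
position: [0.5909, 0.1222, 0.1371]
ee_rot: [0.0, 0.998, -0.055, 0.0]
contact_force: [-0.6, -0.0, -1.0]
width: 0.0426
gripper_force: 41.2
need dx 0.0023 dy 0.0019 dz 0.1031 rz 0.11 | tilt 0.06 yaw -6.29 pos [0.5909 0.1222 0.1371] F [-0.6 -0.  -1. ] w 0.0426 g 41.2 q6 1.77
10.3667 [0.5914 0.1212 0.137 ] yaw -6.36 [ 0.09  0.38  1.59 -0.    1.17  1.77] [0.674 0.113 0.28 ]
```

View pics/w6.png

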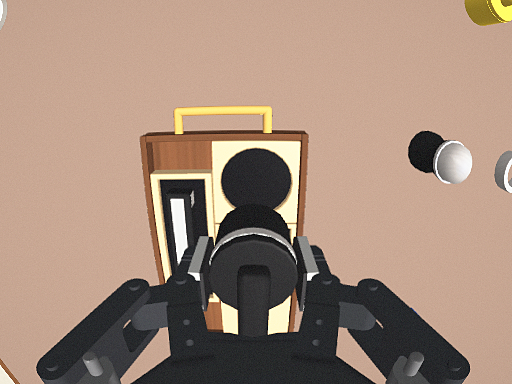

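The pump is held upright above the round well (256,180). Lower it and release.

```bash
python3 -m pendant '[{"dx":0.002,"dy":0.001,"dz":0.02,"rx":0,"ry":0,"rz":0,"hand":0.038},{"dx":0,"dy":0,"dz":0.03,"rx":0,"ry":0,"rz":0,"hand":0.038},{"dx":0,"dy":0,"dz":0.025,"rx":0,"ry":0,"rz":0,"hand":0.038},{"dx":0,"dy":0,"dz":0.015,"rx":0,"ry":0,"rz":0,"hand":0.038},{"dx":0,"dy":0,"dz":0.008,"rx":0,"ry":0,"rz":0,"hand":0.038},{"dx":0,"dy":0,"dz":0.003,"rx":0,"ry":0,"rz":0,"hand":0.038},{"dx":0,"dy":0,"dz":0,"rx":0,"ry":0,"rz":0,"hand":0.038},{"dx":0,"dy":0,"dz":0,"rx":0,"ry":0,"rz":0,"hand":0.038}]'; python3 go.py 0.593 0.120 0.0335 -6.4
```

```text
clock: 11.03
position: [0.5942, 0.1197, 0.0366]
ee_rot: [-0.0, 0.998, -0.056, 0.001]
contact_force: [0.7, 0.2, -0.7]
width: 0.0429
gripper_force: 41.2
need dx -0.0013 dy -0.0001 dz 0.0031 rz -0.06 | tilt 0.12 yaw -6.46 pos [0.5942 0.1197 0.0366] F [ 0.7  0.2 -0.7] w 0.0429 g 41.2 q6 1.77
```

```bash
python3 -m pendant '[{"dx":0,"dy":0,"dz":0.003,"rx":0,"ry":0,"rz":0,"hand":0.038},{"dx":0,"dy":0,"dz":0.001,"rx":0,"ry":0,"rz":0,"hand":0.038},{"dx":0,"dy":0,"dz":0,"rx":0,"ry":0,"rz":0,"hand":0.056},{"dx":0,"dy":0,"dz":0,"rx":0,"ry":0,"rz":0,"hand":0.056},{"dx":0,"dy":0,"dz":0,"rx":0,"ry":0,"rz":0,"hand":0.056},{"dx":0,"dy":0,"dz":0,"rx":0,"ry":0,"rz":0,"hand":0.056},{"dx":0,"dy":0,"dz":-0.01,"rx":0,"ry":0,"rz":0,"hand":0.056},{"dx":0,"dy":0,"dz":-0.025,"rx":0,"ry":0,"rz":0,"hand":0.056},{"dx":0,"dy":0,"dz":-0.035,"rx":0,"ry":0,"rz":0,"hand":0.056},{"dx":0,"dy":0,"dz":-0.035,"rx":0,"ry":0,"rz":0,"hand":0.07},{"dx":0,"dy":0.015,"dz":-0.035,"rx":0,"ry":0,"rz":0,"hand":0.083},{"dx":0,"dy":0.035,"dz":-0.02,"rx":0,"ry":0,"rz":0,"hand":0.083}]'; python3 -m pendant '[{"dx":0,"dy":0.038,"dz":0,"rx":0,"ry":0,"rz":0,"hand":0.083},{"dx":0,"dy":0.038,"dz":0,"rx":0,"ry":0,"rz":0,"hand":0.083},{"dx":0,"dy":0.038,"dz":0,"rx":0,"ry":0,"rz":0,"hand":0.083},{"dx":0,"dy":0.038,"dz":0,"rx":0,"ry":0,"rz":0,"hand":0.083},{"dx":0,"dy":0.038,"dz":0,"rx":0,"ry":0,"rz":0,"hand":0.083},{"dx":0,"dy":0.038,"dz":0,"rx":0,"ry":0,"rz":0,"hand":0.083},{"dx":0,"dy":0.038,"dz":0,"rx":0,"ry":0,"rz":0,"hand":0.083},{"dx":0,"dy":0,"dz":0,"rx":0,"ry":0,"rz":0,"hand":0.083},{"dx":0,"dy":0,"dz":0,"rx":0,"ry":0,"rz":0,"hand":0.083}]'; python3 go.py 0.6055 -0.315 0.0135 36.8; python3 ws.py w7
```

```text
clock: 12.03
position: [0.5896, 0.0735, 0.1968]
ee_rot: [-0.001, 0.999, -0.054, 0.004]
contact_force: [1.9, -1.5, 0.2]
width: 0.0827
gripper_force: 0.0
clock: 12.78
position: [0.5573, -0.1957, 0.1922]
ee_rot: [0.0, 0.998, -0.058, 0.0]
contact_force: [-0.6, 0.4, 0.7]
width: 0.0831
gripper_force: 0.0
need dx 0.0615 dy 0.1129 dz 0.1787 rz -43.43 | tilt 0.02 yaw -6.63 pos [ 0.5573 -0.1957  0.1922] F [-0.6  0.4  0.7] w 0.0831 g 0.0 q6 1.23
12.8333 [ 0.5574 -0.1941  0.1921] yaw -6.53 [-0.45  0.32  1.54  0.    1.28  1.23] [ 0.641 -0.205  0.335]
```

View pics/w7.png

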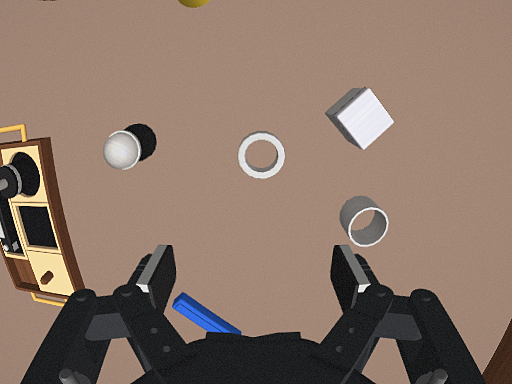

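The pump is upright in the round well at (15,178), and the tin is still at (360,117). Go to the tin.

```bash
python3 -m pendant '[{"dx":0.015,"dy":0.028,"dz":0.01,"rx":0,"ry":0,"rz":0,"hand":0.083},{"dx":0.015,"dy":0.028,"dz":0.01,"rx":0,"ry":0,"rz":0,"hand":0.083},{"dx":0.015,"dy":0.028,"dz":0.01,"rx":0,"ry":0,"rz":0,"hand":0.083},{"dx":0.016,"dy":0.029,"dz":0.01,"rx":0,"ry":0,"rz":-6.2,"hand":0.083},{"dx":0,"dy":0,"dz":0.01,"rx":0,"ry":0,"rz":-6.2,"hand":0.083},{"dx":0,"dy":0,"dz":0.01,"rx":0,"ry":0,"rz":-6.2,"hand":0.083},{"dx":0,"dy":0,"dz":0.005,"rx":0,"ry":0,"rz":-6.2,"hand":0.083},{"dx":0,"dy":0,"dz":0,"rx":0,"ry":0,"rz":-6.2,"hand":0.083},{"dx":0,"dy":0,"dz":0,"rx":0,"ry":0,"rz":-6.2,"hand":0.083},{"dx":0,"dy":0,"dz":0,"rx":0,"ry":0,"rz":-6.2,"hand":0.083},{"dx":0,"dy":0,"dz":0,"rx":0,"ry":0,"rz":0,"hand":0.083},{"dx":0,"dy":0,"dz":0,"rx":0,"ry":0,"rz":0,"hand":0.083}]'; python3 go.py 0.6055 -0.315 0.016 36.8
```

```text
clock: 13.83
position: [0.6062, -0.3111, 0.127]
ee_rot: [-0.0, 0.948, 0.317, 0.0]
contact_force: [-0.0, -0.0, -0.1]
width: 0.0831
gripper_force: 0.0
need dx -0.0030 dy 0.0027 dz 0.1110 rz 0.14 | tilt 0.02 yaw 36.94 pos [ 0.6062 -0.3111  0.127 ] F [-0.  -0.  -0.1] w 0.0831 g 0.0 q6 0.35
```

```bash
python3 -m pendant '[{"dx":-0.003,"dy":0.003,"dz":0.015,"rx":0,"ry":0,"rz":0,"hand":0.083},{"dx":0,"dy":0,"dz":0.03,"rx":0,"ry":0,"rz":0,"hand":0.083},{"dx":0,"dy":0,"dz":0.03,"rx":0,"ry":0,"rz":0,"hand":0.08},{"dx":0,"dy":0,"dz":0.02,"rx":0,"ry":0,"rz":0,"hand":0.08},{"dx":0,"dy":0,"dz":0.015,"rx":0,"ry":0,"rz":0,"hand":0.08},{"dx":0,"dy":0,"dz":0.005,"rx":0,"ry":0,"rz":0,"hand":0.08},{"dx":0,"dy":0,"dz":0,"rx":0,"ry":0,"rz":0,"hand":0.065},{"dx":0,"dy":0,"dz":0,"rx":0,"ry":0,"rz":0,"hand":0.055},{"dx":0,"dy":0,"dz":0,"rx":0,"ry":0,"rz":0,"hand":0.04},{"dx":0,"dy":0,"dz":0,"rx":0,"ry":0,"rz":0,"hand":0.04},{"dx":0,"dy":0,"dz":0,"rx":0,"ry":0,"rz":0,"hand":0.04},{"dx":0,"dy":0,"dz":0,"rx":0,"ry":0,"rz":0,"hand":0.04}]' 40; python3 go.py 0.6055 -0.315 0.016 36.8
```

```text
clock: 14.83
position: [0.6061, -0.3175, 0.0133]
ee_rot: [0.001, 0.948, 0.317, 0.001]
contact_force: [-0.3, 0.5, 5.3]
width: 0.0457
gripper_force: 42.6
need dx 0.0011 dy -0.0024 dz -0.0027 rz 0.16 | tilt 0.17 yaw 36.96 pos [ 0.6061 -0.3175  0.0133] F [-0.3  0.5  5.3] w 0.0457 g 42.6 q6 0.34
```

```bash
python3 -m pendant '[{"dx":0,"dy":0,"dz":-0.015,"rx":0,"ry":0,"rz":0,"hand":0.04},{"dx":0,"dy":0,"dz":-0.03,"rx":0,"ry":0,"rz":0,"hand":0.04},{"dx":0,"dy":0,"dz":-0.03,"rx":0,"ry":0,"rz":6.2,"hand":0.04},{"dx":0,"dy":0,"dz":-0.03,"rx":0,"ry":0,"rz":6.2,"hand":0.04},{"dx":0,"dy":0,"dz":-0.02,"rx":0,"ry":0,"rz":6.2,"hand":0.04},{"dx":0,"dy":0,"dz":0,"rx":0,"ry":0,"rz":6.2,"hand":0.04},{"dx":0,"dy":0,"dz":0,"rx":0,"ry":0,"rz":6.2,"hand":0.04},{"dx":0,"dy":0,"dz":0,"rx":0,"ry":0,"rz":6.2,"hand":0.04},{"dx":0,"dy":0,"dz":0,"rx":0,"ry":0,"rz":6.2,"hand":0.04},{"dx":-0.006,"dy":-0.018,"dz":0,"rx":0,"ry":0,"rz":0,"hand":0.04},{"dx":-0.012,"dy":-0.036,"dz":0,"rx":0,"ry":0,"rz":0,"hand":0.04},{"dx":-0.012,"dy":-0.036,"dz":0,"rx":0,"ry":0,"rz":0,"hand":0.04}]' >/dev/null; python3 -m pendant '[{"dx":-0.012,"dy":-0.036,"dz":0,"rx":0,"ry":0,"rz":0,"hand":0.04},{"dx":-0.012,"dy":-0.036,"dz":0,"rx":0,"ry":0,"rz":0,"hand":0.04},{"dx":-0.012,"dy":-0.036,"dz":0,"rx":0,"ry":0,"rz":0,"hand":0.04},{"dx":-0.012,"dy":-0.036,"dz":0,"rx":0,"ry":0,"rz":0,"hand":0.04},{"dx":-0.012,"dy":-0.036,"dz":0,"rx":0,"ry":0,"rz":0,"hand":0.04},{"dx":-0.012,"dy":-0.036,"dz":0,"rx":0,"ry":0,"rz":0,"hand":0.04},{"dx":-0.012,"dy":-0.036,"dz":0,"rx":0,"ry":0,"rz":0,"hand":0.04},{"dx":-0.012,"dy":-0.036,"dz":0,"rx":0,"ry":0,"rz":0,"hand":0.04},{"dx":-0.012,"dy":-0.036,"dz":0,"rx":0,"ry":0,"rz":0,"hand":0.04},{"dx":0,"dy":0,"dz":0,"rx":0,"ry":0,"rz":0,"hand":0.04},{"dx":0,"dy":0,"dz":0,"rx":0,"ry":0,"rz":0,"hand":0.04}]'; python3 go.py 0.513 0.1285 0.0275 -6.4; python3 ws.py w8
```

```text
clock: 16.75
position: [0.5134, 0.1114, 0.1367]
ee_rot: [0.0, 0.999, -0.054, 0.0]
contact_force: [0.5, -0.8, -2.2]
width: 0.0456
gripper_force: 42.0
need dx -0.0022 dy -0.0170 dz 0.1092 rz 0.22 | tilt 0.02 yaw -6.18 pos [0.5134 0.1114 0.1367] F [ 0.5 -0.8 -2.2] w 0.0456 g 42.0 q6 1.76
16.8 [0.514  0.1101 0.1367] yaw -6.3 [ 0.08  0.27  1.76 -0.    1.11  1.76] [0.597 0.102 0.279]
```

View pics/w8.png

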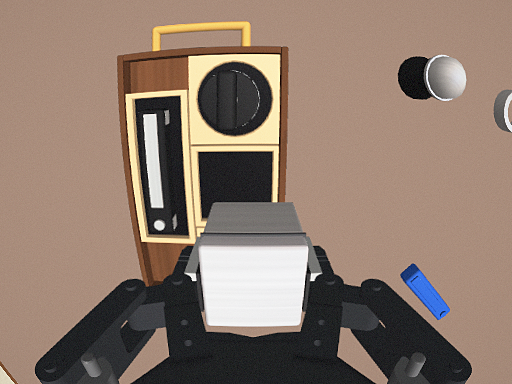

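The pump and corkscrew are seated, and the tin is held level and aligned with the square well. Lower it.

```bash
python3 -m pendant '[{"dx":-0.002,"dy":-0.018,"dz":0.01,"rx":0,"ry":0,"rz":0,"hand":0.04},{"dx":0,"dy":0,"dz":0.025,"rx":0,"ry":0,"rz":0,"hand":0.04},{"dx":0,"dy":0,"dz":0.025,"rx":0,"ry":0,"rz":0,"hand":0.04},{"dx":0,"dy":0,"dz":0.02,"rx":0,"ry":0,"rz":0,"hand":0.04},{"dx":0,"dy":0,"dz":0.015,"rx":0,"ry":0,"rz":0,"hand":0.04},{"dx":0,"dy":0,"dz":0.008,"rx":0,"ry":0,"rz":0,"hand":0.04},{"dx":0,"dy":0,"dz":0.003,"rx":0,"ry":0,"rz":0,"hand":0.04},{"dx":0,"dy":0,"dz":0,"rx":0,"ry":0,"rz":0,"hand":0.04},{"dx":0,"dy":0,"dz":0,"rx":0,"ry":0,"rz":0,"hand":0.04}]'; python3 go.py 0.513 0.1285 0.0275 -6.4
```

```text
clock: 17.55
position: [0.5152, 0.1273, 0.0313]
ee_rot: [-0.0, 0.998, -0.056, 0.001]
contact_force: [-0.2, 0.1, -1.6]
width: 0.0451
gripper_force: 42.3
need dx -0.0024 dy -0.0010 dz 0.0038 rz -0.07 | tilt 0.09 yaw -6.47 pos [0.5152 0.1273 0.0313] F [-0.2  0.1 -1.6] w 0.0451 g 42.3 q6 1.80
```

```bash
python3 -m pendant '[{"dx":-0.002,"dy":0,"dz":0.003,"rx":0,"ry":0,"rz":0,"hand":0.04},{"dx":0,"dy":0,"dz":0.002,"rx":0,"ry":0,"rz":0,"hand":0.04},{"dx":0,"dy":0,"dz":0,"rx":0,"ry":0,"rz":0,"hand":0.057},{"dx":0,"dy":0,"dz":0,"rx":0,"ry":0,"rz":0,"hand":0.057},{"dx":0,"dy":0,"dz":0,"rx":0,"ry":0,"rz":0,"hand":0.057},{"dx":0,"dy":0,"dz":0,"rx":0,"ry":0,"rz":0,"hand":0.057},{"dx":0,"dy":0,"dz":-0.01,"rx":0,"ry":0,"rz":0,"hand":0.057},{"dx":0,"dy":0,"dz":-0.025,"rx":0,"ry":0,"rz":0,"hand":0.057},{"dx":0,"dy":0,"dz":-0.035,"rx":0,"ry":0,"rz":0,"hand":0.057},{"dx":0,"dy":0,"dz":-0.035,"rx":0,"ry":0,"rz":0,"hand":0.07},{"dx":0.005,"dy":0.015,"dz":-0.035,"rx":0,"ry":0,"rz":0,"hand":0.083},{"dx":0.01,"dy":0.035,"dz":-0.02,"rx":0,"ry":0,"rz":0,"hand":0.083}]'; python3 -m pendant '[{"dx":0.01,"dy":0.037,"dz":0,"rx":0,"ry":0,"rz":0,"hand":0.083},{"dx":0.01,"dy":0.037,"dz":0,"rx":0,"ry":0,"rz":0,"hand":0.083},{"dx":0.01,"dy":0.037,"dz":0,"rx":0,"ry":0,"rz":0,"hand":0.083},{"dx":0.01,"dy":0.037,"dz":0,"rx":0,"ry":0,"rz":0,"hand":0.083},{"dx":0.01,"dy":0.037,"dz":0,"rx":0,"ry":0,"rz":0,"hand":0.083},{"dx":0.01,"dy":0.037,"dz":0,"rx":0,"ry":0,"rz":0,"hand":0.083},{"dx":0.01,"dy":0.037,"dz":0,"rx":0,"ry":0,"rz":0,"hand":0.083},{"dx":0.005,"dy":0.018,"dz":0,"rx":0,"ry":0,"rz":0,"hand":0.083},{"dx":0,"dy":0,"dz":0,"rx":0,"ry":0,"rz":0,"hand":0.083},{"dx":0,"dy":0,"dz":0,"rx":0,"ry":0,"rz":0,"hand":0.083}]'; python3 go.py 0.571 -0.2065 0.003 -6.4; python3 ws.py w9
python3 - <<'E' | tail -2
from meas import *
im=pickle.load(open('w9.pkl','rb'))
p=proj(im,[.571,-.2065,.02]);print(p)
x,y=p.astype(int);c=blob(im,(max(x-45,0),max(y-45,0),x+45,y+45),bright);(cx,cy),r=cv2.minEnclosingCircle(c);print(cx,cy,r,on(im,*cen(c),.02).round(4))
E
```

```text
clock: 18.55
position: [0.5229, 0.0794, 0.1905]
ee_rot: [-0.001, 0.999, -0.054, 0.003]
contact_force: [0.6, -0.5, -1.5]
width: 0.0828
gripper_force: 0.0
clock: 19.38
position: [0.5649, -0.2078, 0.1859]
ee_rot: [-0.0, 0.998, -0.057, -0.0]
contact_force: [-0.2, 0.7, 0.3]
width: 0.0832
gripper_force: 0.0
need dx 0.0059 dy -0.0018 dz 0.1829 rz -0.15 | tilt 0.04 yaw -6.55 pos [ 0.5649 -0.2078  0.1859] F [-0.2  0.7  0.3] w 0.0832 g 0.0 q6 1.22
19.4333 [ 0.5647 -0.2066  0.1859] yaw -6.47 [-0.47  0.34  1.52  0.    1.28  1.22] [ 0.648 -0.218  0.329]
[251.20755647 165.24010943]
250.83120727539062 164.48089599609375 23.434629440307617 [ 0.5718 -0.2063  0.02  ]
```

View pics/w9.png

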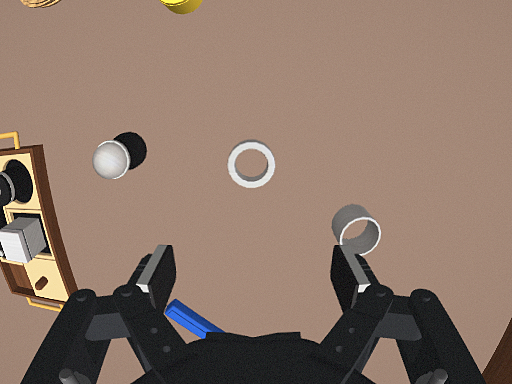

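The tin is in the square well at (22,240), and the collar is at (251,165). Descend on the collar.

```bash
python3 -m pendant '[{"dx":0.006,"dy":-0.001,"dz":0.02,"rx":0,"ry":0,"rz":0,"hand":0.08},{"dx":0,"dy":0,"dz":0.035,"rx":0,"ry":0,"rz":0,"hand":0.08},{"dx":0,"dy":0,"dz":0.035,"rx":0,"ry":0,"rz":0,"hand":0.08},{"dx":0,"dy":0,"dz":0.035,"rx":0,"ry":0,"rz":0,"hand":0.08},{"dx":0,"dy":0,"dz":0.025,"rx":0,"ry":0,"rz":0,"hand":0.075},{"dx":0,"dy":0,"dz":0.015,"rx":0,"ry":0,"rz":0,"hand":0.07},{"dx":0,"dy":0,"dz":0,"rx":0,"ry":0,"rz":0,"hand":0.07},{"dx":0,"dy":0,"dz":0,"rx":0,"ry":0,"rz":0,"hand":0.07}]'; python3 go.py 0.5715 -0.2063 0.003 -6.4
```

```text
clock: 20.1
position: [0.5708, -0.2049, 0.0205]
ee_rot: [-0.0, 0.998, -0.055, -0.001]
contact_force: [0.7, 0.1, 0.8]
width: 0.0699
gripper_force: 0.0
need dx 0.0009 dy 0.0014 dz 0.0175 rz 0.07 | tilt 0.11 yaw -6.33 pos [ 0.5708 -0.2049  0.0205] F [0.7 0.1 0.8] w 0.0699 g 0.0 q6 1.22
```

```bash
python3 -m pendant '[{"dx":0.001,"dy":0.001,"dz":0.008,"rx":0,"ry":0,"rz":0,"hand":0.07},{"dx":0,"dy":0,"dz":0.007,"rx":0,"ry":0,"rz":0,"hand":0.07},{"dx":0,"dy":0,"dz":0.003,"rx":0,"ry":0,"rz":0,"hand":0.07},{"dx":0,"dy":0,"dz":0,"rx":0,"ry":0,"rz":0,"hand":0.062},{"dx":0,"dy":0,"dz":0,"rx":0,"ry":0,"rz":0,"hand":0.058},{"dx":0,"dy":0,"dz":0,"rx":0,"ry":0,"rz":0,"hand":0.045},{"dx":0,"dy":0,"dz":0,"rx":0,"ry":0,"rz":0,"hand":0.045},{"dx":0,"dy":0,"dz":0,"rx":0,"ry":0,"rz":0,"hand":0.045},{"dx":0,"dy":0,"dz":0,"rx":0,"ry":0,"rz":0,"hand":0.045}]' 40; python3 go.py 0.5715 -0.2063 0.003 -6.4
```

```text
clock: 20.85
position: [0.5726, -0.208, 0.0033]
ee_rot: [0.0, 0.998, -0.056, 0.001]
contact_force: [-0.1, 0.7, 4.3]
width: 0.0494
gripper_force: 42.5
need dx -0.0013 dy -0.0016 dz 0.0003 rz -0.03 | tilt 0.08 yaw -6.43 pos [ 0.5726 -0.208   0.0033] F [-0.1  0.7  4.3] w 0.0494 g 42.5 q6 1.22
```

```bash
python3 -m pendant '[{"dx":0,"dy":0,"dz":-0.015,"rx":0,"ry":0,"rz":0,"hand":0.045},{"dx":0,"dy":0,"dz":-0.035,"rx":0,"ry":0,"rz":0,"hand":0.045},{"dx":0,"dy":0,"dz":-0.035,"rx":0,"ry":0,"rz":0,"hand":0.045},{"dx":-0.009,"dy":-0.016,"dz":-0.035,"rx":0,"ry":0,"rz":0,"hand":0.045},{"dx":-0.018,"dy":-0.033,"dz":0,"rx":0,"ry":0,"rz":0,"hand":0.045},{"dx":-0.018,"dy":-0.033,"dz":0,"rx":0,"ry":0,"rz":0,"hand":0.045},{"dx":-0.018,"dy":-0.033,"dz":0,"rx":0,"ry":0,"rz":0,"hand":0.045},{"dx":-0.018,"dy":-0.033,"dz":0,"rx":0,"ry":0,"rz":0,"hand":0.045},{"dx":-0.018,"dy":-0.033,"dz":0,"rx":0,"ry":0,"rz":0,"hand":0.045},{"dx":-0.018,"dy":-0.033,"dz":0,"rx":0,"ry":0,"rz":0,"hand":0.045},{"dx":-0.018,"dy":-0.033,"dz":0,"rx":0,"ry":0,"rz":0,"hand":0.045},{"dx":-0.018,"dy":-0.033,"dz":0,"rx":0,"ry":0,"rz":0,"hand":0.045}]' >/dev/null; python3 -m pendant '[{"dx":-0.018,"dy":-0.033,"dz":0,"rx":0,"ry":0,"rz":0,"hand":0.045},{"dx":-0.006,"dy":-0.014,"dz":0,"rx":0,"ry":0,"rz":0,"hand":0.045},{"dx":0,"dy":0,"dz":0,"rx":0,"ry":0,"rz":0,"hand":0.045},{"dx":0,"dy":0,"dz":0,"rx":0,"ry":0,"rz":0,"hand":0.045}]'; python3 go.py 0.433 0.137 0.028 -6.4; python3 ws.py w10
```

```text
clock: 22.18
position: [0.4324, 0.1374, 0.1226]
ee_rot: [0.0, 0.999, -0.055, 0.0]
contact_force: [0.3, -0.4, -1.9]
width: 0.0493
gripper_force: 42.0
need dx 0.0006 dy 0.0003 dz 0.0946 rz 0.13 | tilt 0.04 yaw -6.27 pos [0.4324 0.1374 0.1226] F [ 0.3 -0.4 -1.9] w 0.0493 g 42.0 q6 1.84
22.2333 [0.433  0.1367 0.1226] yaw -6.36 [ 0.15  0.19  1.92 -0.    1.03  1.84] [0.516 0.128 0.265]
```

View pics/w10.png

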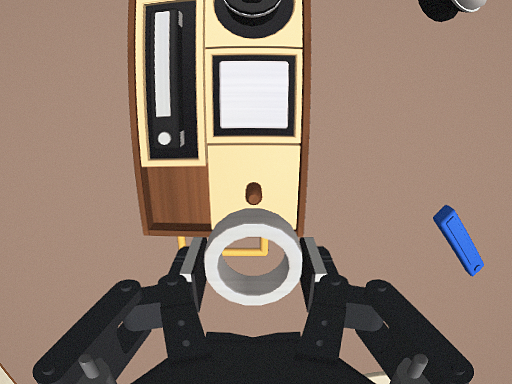

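Everything is seated so far: pump, tin (255,95) and corkscrew (163,75). The collar is held level, and the post shows at (254,193). Check the post and collar centres before lowering.

```bash
python3 - <<'E' | tail -7
from meas import *
im=pickle.load(open('w10.pkl','rb'))
brown=lambda F:(F.max(2)<130)
c=blob(im,(236,172,272,207),brown);print(cv2.boundingRect(c))
u,v,w,h=cv2.boundingRect(c)
print('base',on(im,u+w/2,v+6,.022).round(4),'top',on(im,u+w/2,v+h-7,.046).round(4))
print('pred post px base/top for .433,.137',proj(im,[.433,.137,.022]).round(1),proj(im,[.433,.137,.046]).round(1))
c=blob(im,(200,215,306,310),bright);print('collar top bbox',cv2.boundingRect(c), 'ctr z.14', on(im,*cen(c),.139).round(4))
i3=W['w3'];c=blob(i3,(132,205,152,228),brown);b=cv2.boundingRect(c);print('w3',b,'pred',proj(i3,[.433,.137,.022]).round(1),proj(i3,[.433,.137,.046]).round(1))
E
```

```text
w3 ctr 478.8 -322.8 size 51.1 50.1 longaxis 31.3
bar 485.94579315185547 -130.89697265625 (22.55927085876465, 114.83822631835938) 72.75853729248047
(246, 182, 16, 23)
base [0.4345 0.1361 0.022 ] top [0.4342 0.1363 0.046 ]
pred post px base/top for .433,.137 [253.2 189.7] [253.2 199.6]
collar top bbox (205, 224, 97, 81) ctr z.14 [0.4336 0.1372 0.139 ]
w3 (136, 211, 13, 14) pred [144.5 215.2] [138.9 222.2]
```

The collar and post agree to within 1 mm. Lower.

```bash
python3 -m pendant '[{"dx":0.001,"dy":0,"dz":0.015,"rx":0,"ry":0,"rz":0,"hand":0.045},{"dx":0,"dy":0,"dz":0.02,"rx":0,"ry":0,"rz":0,"hand":0.045},{"dx":0,"dy":0,"dz":0.02,"rx":0,"ry":0,"rz":0,"hand":0.045},{"dx":0,"dy":0,"dz":0.02,"rx":0,"ry":0,"rz":0,"hand":0.045},{"dx":0,"dy":0,"dz":0.01,"rx":0,"ry":0,"rz":0,"hand":0.045},{"dx":0,"dy":0,"dz":0.006,"rx":0,"ry":0,"rz":0,"hand":0.045},{"dx":0,"dy":0,"dz":0.002,"rx":0,"ry":0,"rz":0,"hand":0.045},{"dx":0,"dy":0,"dz":0,"rx":0,"ry":0,"rz":0,"hand":0.045},{"dx":0,"dy":0,"dz":0,"rx":0,"ry":0,"rz":0,"hand":0.045}]'; python3 go.py 0.434 0.1365 0.0255 -6.4
```

```text
clock: 22.98
position: [0.4347, 0.1365, 0.0301]
ee_rot: [-0.0, 0.998, -0.056, 0.001]
contact_force: [0.6, -0.4, -1.3]
width: 0.0494
gripper_force: 42.0
need dx -0.0007 dy 0.0001 dz 0.0046 rz -0.07 | tilt 0.07 yaw -6.47 pos [0.4347 0.1365 0.0301] F [ 0.6 -0.4 -1.3] w 0.0494 g 42.0 q6 1.84
```

```bash
python3 -m pendant '[{"dx":0,"dy":0,"dz":0.003,"rx":0,"ry":0,"rz":0,"hand":0.045},{"dx":0,"dy":0,"dz":0.002,"rx":0,"ry":0,"rz":0,"hand":0.045},{"dx":0,"dy":0,"dz":0,"rx":0,"ry":0,"rz":0,"hand":0.06},{"dx":0,"dy":0,"dz":0,"rx":0,"ry":0,"rz":0,"hand":0.06},{"dx":0,"dy":0,"dz":0,"rx":0,"ry":0,"rz":0,"hand":0.06},{"dx":0,"dy":0,"dz":0,"rx":0,"ry":0,"rz":0,"hand":0.06},{"dx":0,"dy":0,"dz":-0.01,"rx":0,"ry":0,"rz":0,"hand":0.06},{"dx":0,"dy":0,"dz":-0.025,"rx":0,"ry":0,"rz":0,"hand":0.06},{"dx":0,"dy":0,"dz":-0.035,"rx":0,"ry":0,"rz":0,"hand":0.06},{"dx":0,"dy":0,"dz":-0.035,"rx":0,"ry":0,"rz":0,"hand":0.06},{"dx":0,"dy":0,"dz":-0.035,"rx":0,"ry":0,"rz":0,"hand":0.06},{"dx":0,"dy":0,"dz":-0.03,"rx":0,"ry":0,"rz":0,"hand":0.06}]'; python3 -m pendant '[{"dx":-0.02,"dy":0.01,"dz":-0.02,"rx":0,"ry":0,"rz":0,"hand":0.06},{"dx":-0.02,"dy":0.02,"dz":-0.02,"rx":0,"ry":0,"rz":0,"hand":0.06},{"dx":0,"dy":0.02,"dz":0,"rx":0,"ry":0,"rz":0,"hand":0.06},{"dx":0,"dy":0,"dz":0,"rx":0,"ry":0,"rz":0,"hand":0.06},{"dx":0,"dy":0,"dz":0,"rx":0,"ry":0,"rz":0,"hand":0.06}]'
python3 - <<'E'
from h import *
w=snap('wrist')['frame'];s=snap('scene')['frame'];t=snap('top')['frame']
c=np.zeros((600,800,3),np.uint8);c[:300,:400]=cv2.resize(w,(400,300))
c[:300,400:]=cv2.resize(s[110:320,110:390],(400,300));c[300:,:400]=cv2.resize(s[210:315,225:365],(400,300));c[300:,400:]=cv2.resize(t[50:310,60:406],(400,300))
cv2.imwrite('pics/final.png',c[:,:,::-1])
E
```

```text
clock: 23.98
position: [0.4339, 0.137, 0.1971]
ee_rot: [-0.0, 0.998, -0.056, 0.001]
contact_force: [0.7, 0.7, -0.6]
width: 0.0599
gripper_force: 0.0
clock: 24.4
position: [0.3883, 0.0915, 0.235]
ee_rot: [-0.0, 0.998, -0.057, 0.001]
contact_force: [0.4, 0.2, -0.0]
width: 0.06
gripper_force: 0.0
```

View pics/final.png

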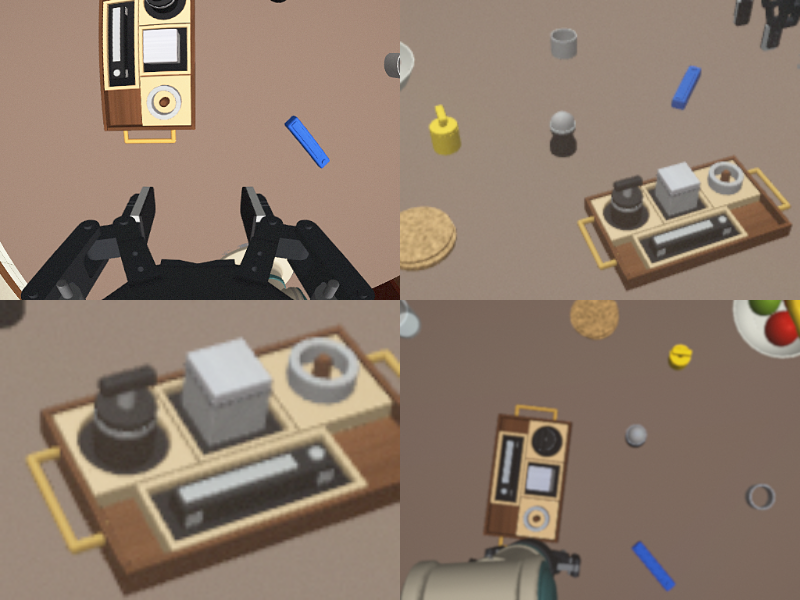

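All four things are in their places: pump, tin and corkscrew in their recesses, and the collar flat over the post. The mill, napkin ring and decoys haven't moved, and the gripper is clear. Handing in.

```bash
python3 -c "
from rig import manip
print(manip.sign_off())"
```

```text
the job is handed in; nothing more can be done
None
```

The corkscrew, pump, tin and collar are each in their place in the caddy, the mill, napkin ring and look-alikes were left alone, and the job was handed in at about 25 s (the hand-in gave no verdict).

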